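# Pack two specimen cups and snap the carrier shut

### The job

Get the two specimen cups ready for the courier: stand one upright in each compartment of the open carrier, then close its lid fully while both clips are still up. Then press each of the two clips down until it snaps flat and stays, leaving the other things on the table where they are.

Things in the scene. Friction and masses are not known exactly. Their poses are not given: they have to be found in the camera images.
- carrier: white specimen carrier with a hinged grey lid, fixed to the table; outer 150 (x) x 280 (y) x 88 mm, walls and floor 5 mm; a 4 mm divider at y = 0 (60 mm high) makes two compartments, each 140 x 133 mm. Origin: centre of its underside; z up, x from the front (clip side, toward the robot) to the hinge side, y to the left compartment
- bay_left (a point): centre of the floor of the left (+y) compartment, 5 mm above the table, axes as the carrier's
- bay_right (a point): centre of the floor of the right (-y) compartment, 5 mm above the table, axes as the carrier's
- lid (a joint): lid hinge: 0 = shut, grows as it opens, 1.57 = upright, stop at 1.95; starts leaning back past upright. A stiff hinge (0.3 N m of friction): the lid stays where it is left, so move it all the way down (2 to 3 N at the lip). Lid plate 156 x 284 x 8 mm, upper face 4 mm outside the hinge line's plane
- lid_hinge (a point): middle of the lid's hinge line, which runs along the carrier's y at x = +81 mm, 92 mm above the table; this point's frame turns with the lid (its -x points from the hinge to the lip, its z out of the lid's outer face)
- lid_lip (a point): middle of the 70 mm wide lip on the lid's front edge, on the outer face, 167 mm from the hinge line (the lip ends 174 mm from it); lid shut: 96 mm above the table
- clip_left (a joint): hinge of the left black clip on top of the lid, 46 mm behind the lid's front edge and parallel to it: 0 = sprung up (start), grows as it is pressed, 0.85 = snapped flat (hard stop). An over-centre spring holds it either way: pressing down on its press spot takes a peak of 8 to 15 N; past half-way (about 0.43) it snaps down by itself and stays
- clip_right (a joint): hinge of the right black clip on top of the lid, 46 mm behind the lid's front edge and parallel to it: 0 = sprung up (start), grows as it is pressed, 0.85 = snapped flat (hard stop). An over-centre spring holds it either way: pressing down on its press spot takes a peak of 8 to 15 N; past half-way (about 0.43) it snaps down by itself and stays
- clip_left_pad (a point): press spot on the top of the left clip's plate (50 wide, 58 long, 5 mm thick, a 32 mm hook at its front end), mid width, 43 mm from its hinge; moves with it. With the lid shut: clip up, it is at x = -60, y = +95 mm in the carrier's frame, 138 mm above the table; clip flat: x = -78, y = +95 mm, 108 mm above the table
- clip_right_pad (a point): press spot on the top of the right clip's plate (50 wide, 58 long, 5 mm thick, a 32 mm hook at its front end), mid width, 43 mm from its hinge; moves with it. With the lid shut: clip up, it is at x = -60, y = -95 mm in the carrier's frame, 138 mm above the table; clip flat: x = -78, y = -95 mm, 108 mm above the table
- cup_1: specimen cup with white screw lid, upright, 72 mm tall; body 50 mm across, lid rim (58 to 72 mm up) 55 mm across; 50 g. Origin: centre of its underside, z up
- cup_2: a second, identical specimen cup: 72 mm tall, lid rim 55 mm across. Origin: centre of its underside, z up
- dropper_bottle: bystander, to be left alone: amber glass dropper bottle with a black teat, upright, 33 mm across, 106 mm tall. Origin: centre of its underside
- label_roll: bystander, to be left alone: white label roll lying flat, 72 mm across, 30 mm high. Origin: centre of its underside
- bench_timer: bystander, to be left alone: flat white countdown timer, 64 x 62 x 22 mm. Origin: centre of its underside
Things that resemble listed ones, but are neither listed nor needed, are in the scene too. Leave any red look-alike of the cup_1 alone.

How it is judged:
On the way, in this order (a step that is already met when the one before it is completed fails the run):
1. both cups stand upright in the carrier, one in each compartment, let go (((x of cup_1 in the frame of bay_left between -0.05 and 0.05 m and y of cup_1 in the frame of bay_left between -0.045 and 0.045 m and z of cup_1 in the frame of bay_left below 0.01 m and angle between each of cup_1, cup_2's own z axis and vertical below 0.15 rad and x of cup_2 in the frame of bay_right between -0.05 and 0.05 m and y of cup_2 in the frame of bay_right between -0.045 and 0.045 m and z of cup_2 in the frame of bay_right below 0.01 m) or (x of cup_1 in the frame of bay_right between -0.05 and 0.05 m and y of cup_1 in the frame of bay_right between -0.045 and 0.045 m and z of cup_1 in the frame of bay_right below 0.01 m and angle between each of cup_1, cup_2's own z axis and vertical below 0.15 rad and x of cup_2 in the frame of bay_left between -0.05 and 0.05 m and y of cup_2 in the frame of bay_left between -0.045 and 0.045 m and z of cup_2 in the frame of bay_left below 0.01 m)) and contact force between the fingers and cup_1 below 0.1 N and contact force between the fingers and cup_2 below 0.1 N), for 0.2 s.
2. the lid is fully shut while both clips are still up (value of joint lid below 0.04 rad and value of joint each of clip_left, clip_right below 0.3 rad), for 0.1 s.
3. both clips have snapped flat (value of joint lid below 0.04 rad and value of joint each of clip_left, clip_right above 0.77 rad), for 0.2 s.
At the end, for the whole second after the job is handed in: each compartment holds one cup, standing on its floor (within 10 mm) upright (within 0.15 rad) and at rest; the lid is shut (joint below 0.04) and both clips are snapped flat (joints above 0.77) (all of step 3 and ((x of cup_1 in the frame of bay_left between -0.05 and 0.05 m and y of cup_1 in the frame of bay_left between -0.045 and 0.045 m and z of cup_1 in the frame of bay_left below 0.01 m and angle between each of cup_1, cup_2's own z axis and vertical below 0.15 rad and x of cup_2 in the frame of bay_right between -0.05 and 0.05 m and y of cup_2 in the frame of bay_right between -0.045 and 0.045 m and z of cup_2 in the frame of bay_right below 0.01 m) or (x of cup_1 in the frame of bay_right between -0.05 and 0.05 m and y of cup_1 in the frame of bay_right between -0.045 and 0.045 m and z of cup_1 in the frame of bay_right below 0.01 m and angle between each of cup_1, cup_2's own z axis and vertical below 0.15 rad and x of cup_2 in the frame of bay_left between -0.05 and 0.05 m and y of cup_2 in the frame of bay_left between -0.045 and 0.045 m and z of cup_2 in the frame of bay_left below 0.01 m)) and linear speed of each of cup_1, cup_2 below 0.03 m/s); the robot touches nothing.
It fails at once if the dropper bottle is moved more than 30 mm (distance of dropper_bottle from where it was at the start of the episode above 0.03 m).
It fails at once if the label roll is moved more than 30 mm (distance of label_roll from where it was at the start of the episode above 0.03 m).
It fails at once if the bench timer is moved more than 30 mm (distance of bench_timer from where it was at the start of the episode above 0.03 m).
It also fails if it takes over 72 s, if anything falls off the work surface, if the arm or the gripper's body presses on something with over 40 N, if the wrist force passes 120 N, or if a joint passes its speed limit or range.

### The arm

A 7-joint arm with a two-finger parallel gripper is mounted at the origin on a cart in front of the work surface, level with it; the furniture and walls round the work are solid. World frame = base frame: x ahead of the robot, y to its left, z up, the work surface at z = 0. Lengths are in m, angles in rad, forces in N, time in s.
With the tool pointing down it reaches from about 0.35 to 0.9 m from the base axis. Payload 19.9 kg.
Tool frame: the origin (TCP) lies midway between the tips of the shut fingers; the grasp point (between the pads) lies 19 mm behind it; y points along the fingers, z is the direction in which the jaws open and shut, and the axes are right-handed (so a half turn about y gives the same grasp; the last joint's range is limited). The gripper opens to 85 mm and grips with 20 to 120 N. Pads are 22 mm wide; open, the fingers measure 114 mm over their backs; the gripper's body (76 mm by 85 mm) begins 54 mm behind the grasp point. The pads swing forward as they close: fully open they stand 13 mm farther back than shut.
Start: joints at [1.206, 0.417, -0.01, 1.614, 0.005, 1.111, -0.053], TCP at [0.198, -0.593, 0.231] pointing down, gripper open.
Joint ranges: [-2.81, 2.81], [-0.39, 2.02], [-1.27, 1.25], [0.06, 2.57], [-1.19, 4.33], [0.19, 2], [-2.82, 2.82]. Speed limits (rad/s): [1.89, 1.89, 2.39, 2.39, 3.01, 3.01, 3.01].

### API

Orientations are given as a unit quaternion [w, x, y, z].
In Python, from cell import sensors, get_image, order gives the robot as it stands.
- The arm moves only by the shell command python3 -m jog 'ROWS' [OPENING] [FORCE]. ROWS is JSON, a list of rows, each a list of 4 numbers: the shift along the tool's x, y, z in mm, then the turn about the tool's y in rad. In form: [[tx, ty, tz, roll], ...]. A call has exactly 5 rows; each row is the pose to reach, as a shift and turn from the pose commanded when the call began, along the tool's axes at that moment; what a row does not reach only later rows make up. A row lasts 1/10 s, in which the tool goes at most 50 mm and 8.59 degrees, less where a joint would pass 70% of its speed; a pose out of reach is approached as far as the arm can. A call with a gripper value outside its range is refused whole. OPENING is the opening, from 0 (shut) to 1 (fully open), set as the call begins (- or left out, the last holds). The fingers move at their own pace and stop on an object; FORCE is the grip in N (left out, the last holds). Time passes only in rows, so rows that repeat a pose let the fingers close, or fill a call up. It gives the time, the measured TCP pose, the force and the opening at its end, in the units of the state.
- sensors.sense(): the state, without advancing time (a new reading comes with each control period).
- get_image(name): name is "side" or "top"; returns a dict with "pixels" (400x640x3 uint8, blue, green, red), "fx", "fy", "cx", "cy" (pixels), "rvec" (rotation vector, rad) and "tvec" (3), from world to camera coordinates, as OpenCV has them. Camera axes: x right, y down, z forward; pixel columns grow to the right and rows downward; lengths in m; the calibration is good to about 2 mm. A picture is of the moment at which its call begins. There is no depth.
- order.job_done(): hands the job in, once; it reports no verdict.
The state is a dict: "time_s": time; "qpos": joint angles; "dq": joint speeds; "tau": joint torques, N m; "tool_pos": TCP position; "eef_rot": TCP orientation; "force": force on the tool from outside, world axes, zero at the start; "moment": the same for the moment, N m; "width": finger opening in m.
Only numpy, scipy, OpenCV 4.12 (cv2) and the standard library are available. Lean on these libraries where they do the work, as an engineer would, in place of code of your own. Each camera call takes 0.05 s, during which the arm holds its last target.

## Working session

There is one attempt and no reset: what is moved stays moved. The work goes in short steps, Python scripts to look and compute and a shell command to move; the robot and the scene stay as the last step left them, time stands still between calls to the robot, and variables do not carry over. Pictures are saved under pics/ and viewed, and the job is handed in when it is done.

```bash
ls; mkdir -p pics
cat > h.py <<'E'
import numpy as np, cv2, sys
from cell import sensors, get_image, order
from scipy.spatial.transform import Rotation as R
def snap(n,fn,crop=None,s=1):
    im=get_image(n); p=im["pixels"]
    np.savez('pics/'+fn+'.npz',**im)
    if crop: x0,y0,x1,y1=crop; p=p[y0:y1,x0:x1]
    if s!=1: p=cv2.resize(p,None,fx=s,fy=s,interpolation=cv2.INTER_CUBIC)
    cv2.imwrite('pics/'+fn+'.png',p); return im
def crop(fn,out,c,s):
    p=np.load('pics/'+fn+'.npz')['pixels'];x0,y0,x1,y1=c
    cv2.imwrite('pics/'+out+'.png',cv2.resize(p[y0:y1,x0:x1],None,fx=s,fy=s,interpolation=cv2.INTER_CUBIC))
def ray(im,u,v,z):
    Rm=cv2.Rodrigues(np.array(im["rvec"]))[0]; t=np.array(im["tvec"]).ravel()
    d=Rm.T@np.array([(u-im["cx"])/im["fx"],(v-im["cy"])/im["fy"],1]); c=-Rm.T@t
    return c+d*(z-c[2])/d[2]
def proj(im,P):
    K=np.array([[im["fx"],0,im["cx"]],[0,im["fy"],im["cy"]],[0,0,1]],float)
    return cv2.projectPoints(np.array(P,float).reshape(-1,3),np.array(im["rvec"]),np.array(im["tvec"]),K,None)[0].reshape(-1,2)
def st():
    s=sensors.sense(); q=s["eef_rot"]; r=R.from_quat([q[1],q[2],q[3],q[0]])
    print('t',s["time_s"],'p',np.round(s["tool_pos"],4),'F',np.round(s["force"],1),'w',round(s["width"],4)); print(np.round(r.as_matrix(),3)); print('q',np.round(s["qpos"],3))
    return s,r
def to(target):
    s,r=st(); print('tool shift mm',np.round(r.inv().apply(np.array(target)-s["tool_pos"])*1000,1))
E
python3 - <<'E'
from h import *
a=snap('side','s0');b=snap('top','t0');st()
for i in(a,b):
    Rm=cv2.Rodrigues(np.array(i["rvec"]))[0];print(-Rm.T@np.array(i["tvec"]).ravel(),Rm[2],i["fx"])
E
```

```text
pics
t 0.1 p [ 0.1982 -0.5924  0.2307] F [-0.6  0.1  0.3] w 0.0852
[[-0.948 -0.     0.317]
 [-0.317  0.001 -0.948]
 [ 0.    -1.    -0.001]]
q [ 1.206  0.418 -0.01   1.614  0.005  1.111 -0.053]
[ 0.39551208 -1.25601965  0.85653941] [ 0.13253058  0.84898453 -0.51152802] 469.92731914306773
[ 0.34000843 -0.02273808  1.5079698 ] [ 0.17719329  0.0066905  -0.98415333] 445.890171166751
```

View pics/s0.png

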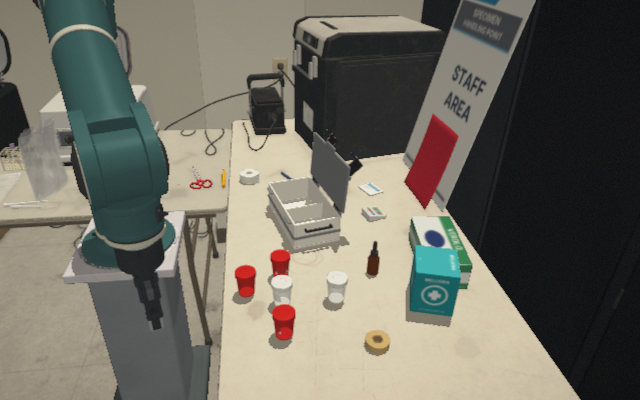

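View pics/t0.png

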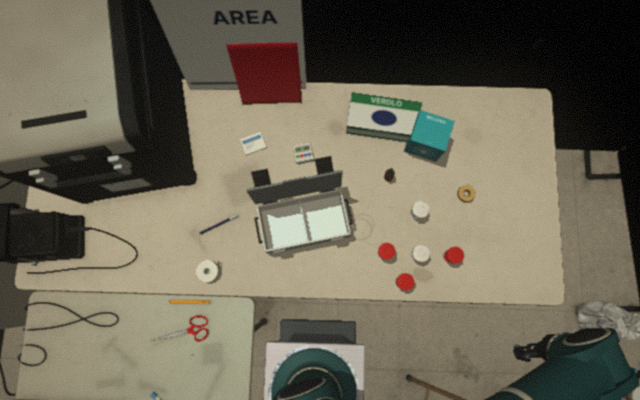

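The side view shows the open carrier at about (305,208) and white cups at (337,288) and (282,292). The top view has the white cups at (421,211) and (422,254), with red look-alikes at (387,252), (405,282) and (454,256) around the second one. Next I'll enlarge the top view.

Run:
```python
from h import *
crop('t0','t0a',(230,150,390,270),5)
crop('t0','t0b',(360,160,500,300),4)
```

```text
(no output)
```

View pics/t0a.png

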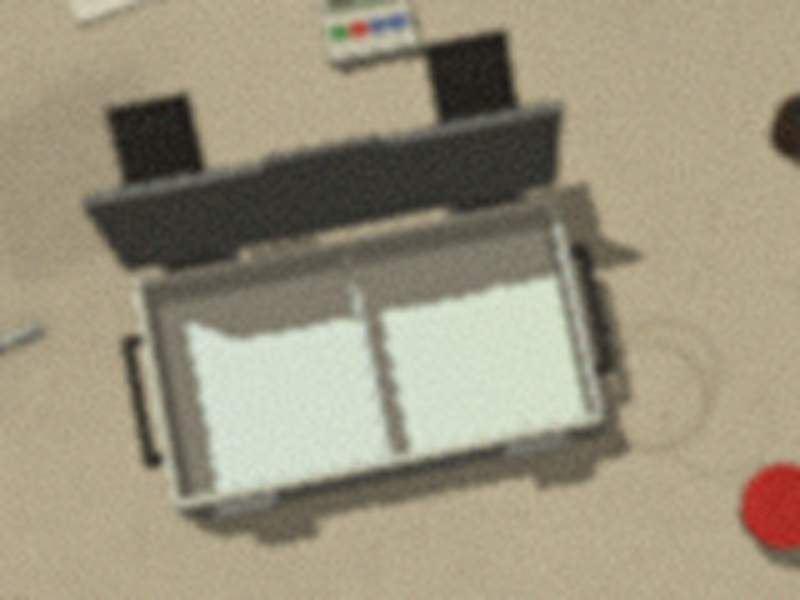

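View pics/t0b.png

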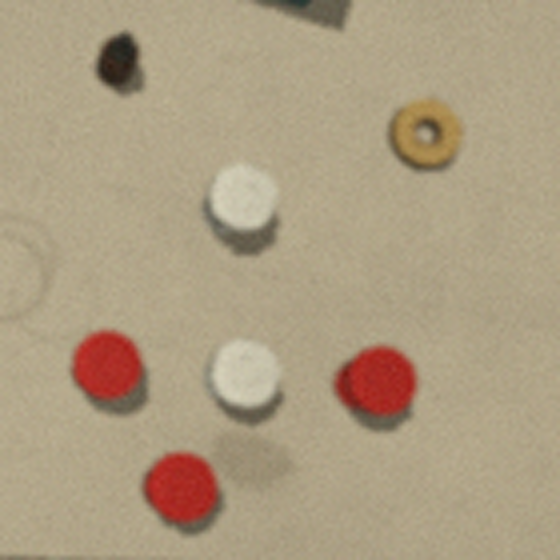

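Run:
```python
from h import *
im=np.load('pics/t0.npz')
for n,u,v in(('A',421,209.5),('B',421.5,253.5),('r1',387.3,251.5),('r2',405.5,282),('r3',455.2,255)): print(n,ray(im,u,v,.072).round(3))
print('bottle',ray(im,360+120/4,160+60/4,.106).round(3))
c=[ray(im,u,v,.088) for u,v in((266,250.8),(350.2,235.2),(340.6,192),(258,207))];c=np.array(c);print(c.round(3))
print('sides',np.linalg.norm(c-np.roll(c,-1,0),axis=1))
print('ctr',c.mean(0), 'yaw',np.arctan2(*(c[0]-c[1])[[1,0]])-np.pi/2,np.arctan2(*(c[3]-c[2])[[1,0]])-np.pi/2)
```

```text
A [ 0.588 -0.334  0.072]
B [ 0.445 -0.334  0.072]
r1 [ 0.448 -0.225  0.072]
r2 [ 0.353 -0.283  0.072]
r3 [ 0.443 -0.442  0.072]
bottle [ 0.692 -0.228  0.106]
[[ 0.438  0.162  0.088]
 [ 0.495 -0.104  0.088]
 [ 0.635 -0.07   0.088]
 [ 0.578  0.195  0.088]]
sides [0.2724867  0.14398203 0.27183243 0.14410813]
ctr [0.53675339 0.04585782 0.088     ] yaw 0.2115622454343573 0.21104543293432387
```

```bash
cat > ov.py <<'E'
from h import *
def carr(x,y,yaw):
    r=R.from_euler('z',yaw)
    return lambda P: r.apply(np.array(P,float).reshape(-1,3))+[x,y,0]
E
python3 - <<'E'
from ov import *
f=carr(.537,.046,.215)
box=[[-.075,.14,.088],[-.075,-.14,.088],[.075,-.14,.088],[.075,.14,.088]]
bot=[[-.075,.14,0],[-.075,-.14,0],[.075,-.14,0],[.075,.14,0]]
div=[[-.07,0,.065],[.07,0,.065]]
for n,cr,s in(('t0',(230,150,390,270),5),('s0',(255,120,365,260),5)):
    im=np.load(f'pics/{n}.npz');p=im['pixels']
    x0,y0,x1,y1=cr;p=cv2.resize(p[y0:y1,x0:x1],None,fx=s,fy=s,interpolation=cv2.INTER_CUBIC).copy()
    for pts,col in((box,(0,0,255)),(bot,(255,0,0)),(div,(0,255,0))):
        q=(proj(im,f(pts))-[x0,y0]+.5)*s
        cv2.polylines(p,[q.round().astype(int)],True,col,1)
    if n[0]=='s': p=p[:600]
    cv2.imwrite(f'pics/ov_{n}.png',p)
E
```

```text
(no output)
```

View pics/ov_t0.png

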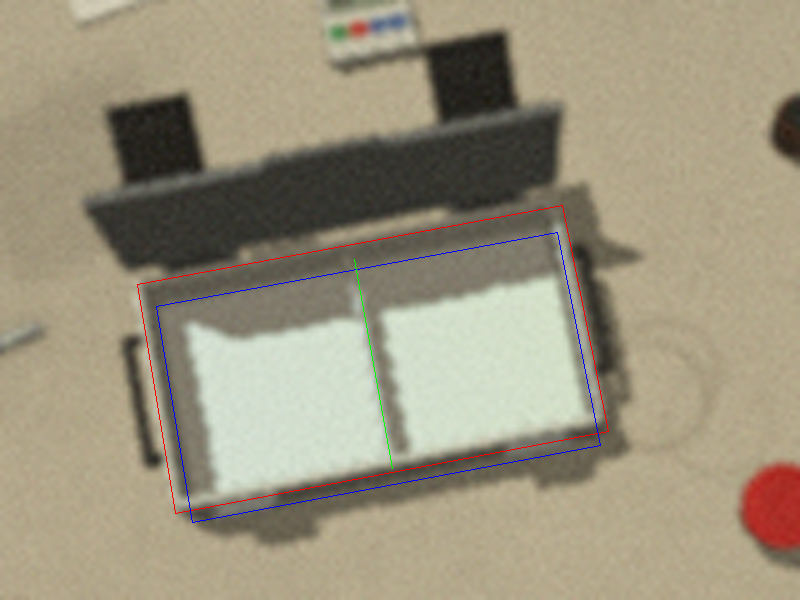

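View pics/ov_s0.png

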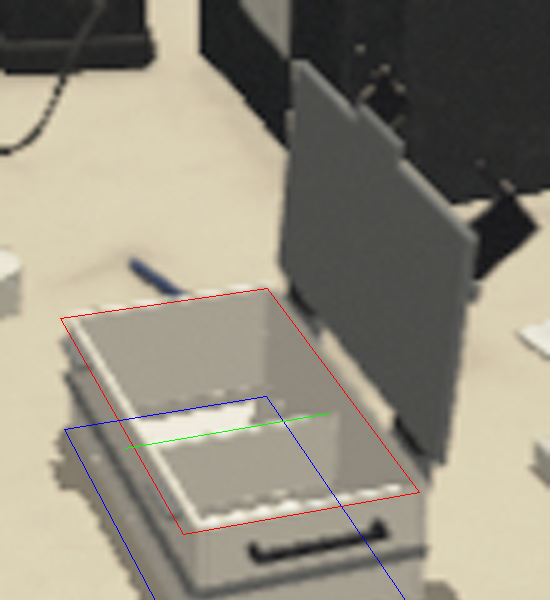

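```bash
python3 -m jog '[[-39,8,-21,0.02],[-78,15,-41,0.05],[-118,23,-62,0.08],[-157,30,-83,0.1],[-196,38,-103,0.108]]' 1 30; python3 -c "
from h import *
to([.445,-.334,.16])"
```

```text
time_s: 0.6
tool_pos: [0.3524, -0.4313, 0.1929]
eef_rot: [0.075, -0.076, 0.703, -0.703]
force: [1.7, -0.8, 0.3]
width: 0.0852
t 0.6 p [ 0.3524 -0.4313  0.1929] F [ 1.7 -0.8  0.3] w 0.0852
[[-0.977 -0.     0.212]
 [-0.212  0.    -0.977]
 [ 0.    -1.    -0.   ]]
q [ 0.895  0.339 -0.079  1.822  0.031  0.982 -0.554]
tool shift mm [-111.2   32.9  -75.4]
```

```bash
python3 -m jog '[[-35,10,-24,0],[-70,20,-48,0],[-100,30,-68,0],[-111,33,-75,0],[-111,33,-75,0]]'; python3 -c "
from h import *
to([.445,-.334,.02]); b=snap('top','t1',(340,130,500,310),4); snap('side','s1',(200,220,360,370),4)"
```

```text
time_s: 1.1
tool_pos: [0.4449, -0.3342, 0.1596]
eef_rot: [0.077, -0.077, 0.703, -0.702]
force: [-0.9, -0.3, -0.3]
width: 0.0853
t 1.1 p [ 0.4449 -0.3342  0.1596] F [-0.9 -0.3 -0.3] w 0.0853
[[-0.976 -0.001  0.216]
 [-0.216  0.001 -0.976]
 [ 0.    -1.    -0.001]]
q [ 0.697  0.381 -0.133  1.85   0.061  0.916 -0.817]
tool shift mm [ -0.2 139.6   0. ]
```

View pics/s1.png

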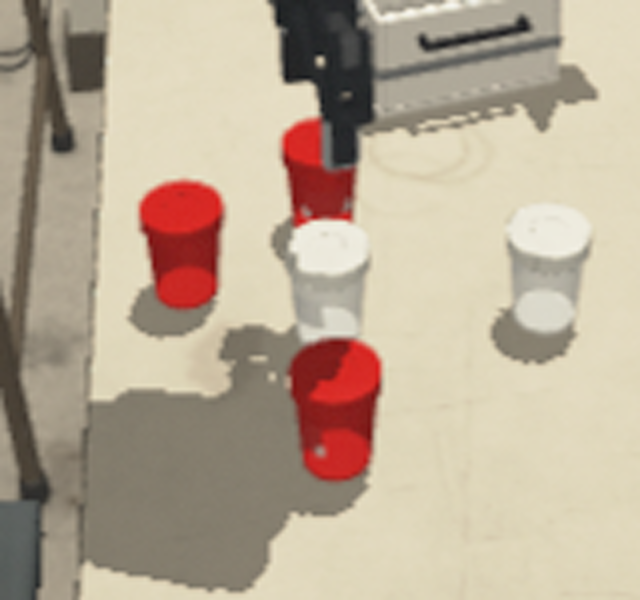

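View pics/t1.png

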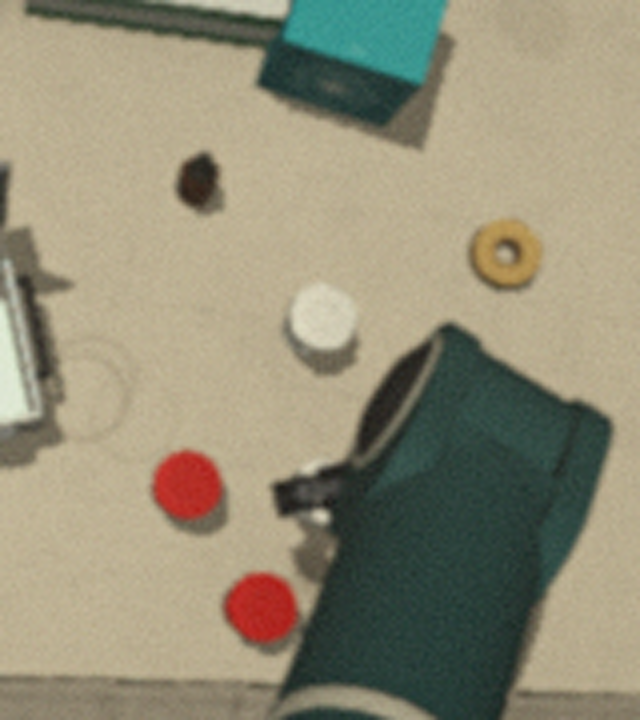

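The top view shows the hand over the second white cup at crop (318,490). The side view shows the finger at (340,150) above the white cup's lid at (329,247). I'll check the cup positions from both cameras before going down.

```bash
python3 -c "
from h import *
im=np.load('pics/s1.npz')
print(ray(im,200+329/4,220+247/4,.072),ray(im,200+549/4,220+231/4,.072))"
```

```text
[ 0.45101103 -0.33260178  0.072     ] [ 0.59275859 -0.33258742  0.072     ]
```

```bash
python3 -m jog '[[-3,30,0,0],[-3,60,0,0],[-3,90,0,0],[-3,120,0,0],[-3,139,0,0]]' && python3 -m jog '[[0,0,0,0],[0,0,0,0],[0,0,0,0],[0,0,0,0],[0,0,0,0]]' 0 30;  python3 -c "
from h import *
st(); snap('side','s2',(200,220,360,370),4)"
```

```text
time_s: 1.7
tool_pos: [0.445, -0.3366, 0.0196]
eef_rot: [0.074, -0.076, 0.703, -0.703]
force: [-0.7, -0.2, 0.0]
width: 0.0852
time_s: 2.2
tool_pos: [0.4474, -0.336, 0.0225]
eef_rot: [-0.076, 0.075, -0.702, 0.704]
force: [-0.6, -0.8, 8.4]
width: 0.0521
t 2.2 p [ 0.4474 -0.336   0.0225] F [-0.6 -0.8  8.4] w 0.0521
[[-0.977  0.002  0.213]
 [-0.213 -0.001 -0.977]
 [-0.001 -1.     0.002]]
q [ 0.676  0.588 -0.11   1.913  0.102  0.644 -0.854]
```

View pics/s2.png

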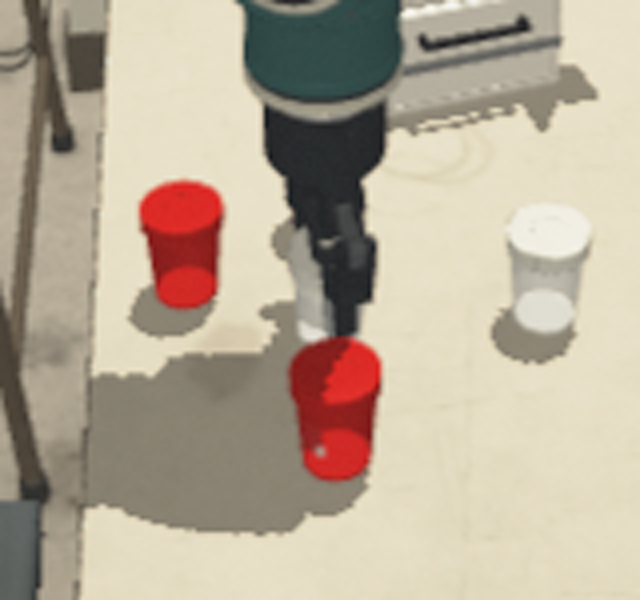

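The fingers stopped on the cup at 52 mm with an 8 N upward reaction, which fits the pads swinging down as they close. I'll lift and check.

```bash
python3 -m jog '[[0,-15,0,0],[0,-40,0,0],[0,-70,0,0],[0,-110,0,0],[0,-150,0,0]]';  python3 -c "
from h import *
st(); snap('side','s3',(200,150,360,300),4)"
```

```text
time_s: 2.75
tool_pos: [0.4466, -0.3349, 0.1739]
eef_rot: [-0.076, 0.076, -0.703, 0.703]
force: [0.1, -0.2, 0.0]
width: 0.0524
t 2.75 p [ 0.4466 -0.3349  0.1739] F [ 0.1 -0.2  0. ] w 0.0524
[[-0.977  0.     0.213]
 [-0.213  0.    -0.977]
 [-0.    -1.     0.   ]]
q [ 0.698  0.366 -0.135  1.835  0.059  0.945 -0.819]
```

View pics/s3.png

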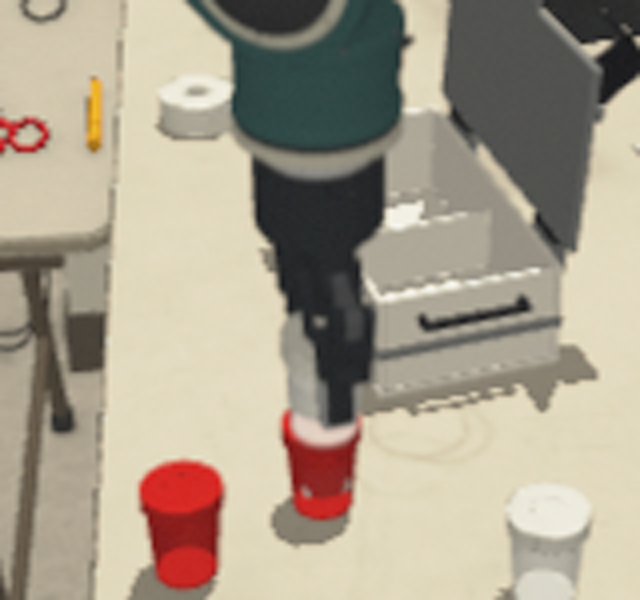

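Cup held upright and clear. Next is the transit to the left compartment.

```bash
python3 -m jog '[[-12,-5,-30,0],[-27,-8,-70,0],[-43,-8,-112,0],[-60,-8,-154,0],[-76,-8,-196,0]]'; python3 -m jog '[[-16,0,-42,0],[-33,0,-84,0],[-50,0,-126,0],[-65,0,-168,0],[-80,0,-205,0]]'; python3 -c "
from h import *
to([.517,.112,.18])"
```

```text
time_s: 3.3
tool_pos: [0.4793, -0.1258, 0.1806]
eef_rot: [-0.076, 0.075, -0.703, 0.703]
force: [1.9, -0.0, -0.4]
width: 0.052
time_s: 3.8
tool_pos: [0.5136, 0.092, 0.1806]
eef_rot: [-0.076, 0.076, -0.703, 0.703]
force: [-0.6, -1.1, 0.4]
width: 0.0522
t 3.8 p [0.5136 0.092  0.1806] F [-0.6 -1.1  0.4] w 0.0522
[[-0.977  0.001  0.214]
 [-0.214 -0.    -0.977]
 [-0.001 -1.     0.   ]]
q [ 0.067  0.312 -0.359  1.911  0.135  0.941 -1.711]
tool shift mm [ -7.6   0.6 -18.8]
```

```bash
python3 -m jog '[[-4,0,-10,0],[-8,0,-19,0],[-8,20,-19,0],[-8,45,-19,0],[-8,60,-19,0]]'; python3 -c "
from h import *
to([.517,.112,.03]);snap('top','t4',(220,130,380,270),4);snap('side','s4',(240,130,380,270),4)"
```

```text
time_s: 4.3
tool_pos: [0.5172, 0.1086, 0.1183]
eef_rot: [-0.075, 0.076, -0.703, 0.703]
force: [-0.3, -0.8, -0.1]
width: 0.0521
t 4.3 p [0.5172 0.1086 0.1183] F [-0.3 -0.8 -0.1] w 0.0521
[[-0.977 -0.001  0.212]
 [-0.212 -0.001 -0.977]
 [ 0.001 -1.     0.001]]
q [ 0.018  0.411 -0.345  1.942  0.187  0.821 -1.786]
tool shift mm [-0.7 88.3 -3.5]
```

View pics/t4.png

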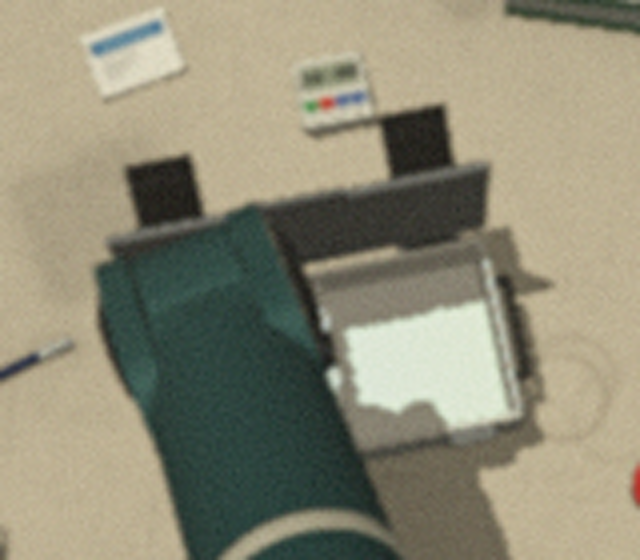

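View pics/s4.png

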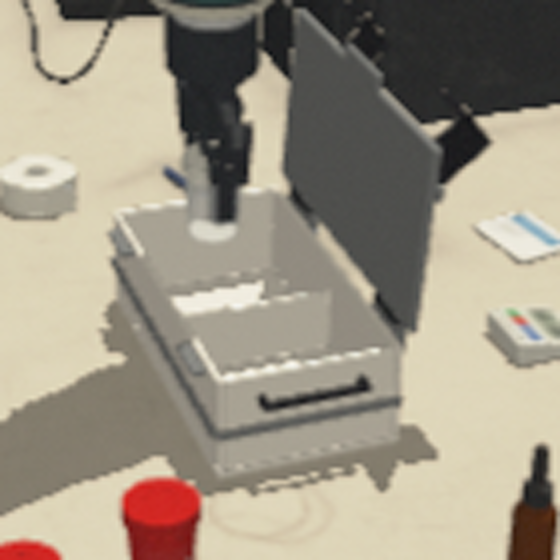

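```bash
python3 -c "
from h import *
im=np.load('pics/t4.npz')
for u,v in((250,205),(100,268),(325,365)):
  for z in(.25,.35,.45): print(u,v,z,ray(im,220+u/4,130+v/4,z).round(3))
im=np.load('pics/s2.npz')
# height of teal bottom on tool axis
for z in(.12,.15,.18,.2,.22): print(z,((proj(im,[.447,-.335,z])[0]-[200,220])*4).round())
im=np.load('pics/s4.npz')
# lid angle hypothesis
import sys
from ov import carr
f=carr(.539,.047,.215)
for a in(1.57,1.75,1.95):
  for y in(-.142,.142): 
    d=.167;P=[.081-.163*np.cos(a),y,.092+.163*np.sin(a)]
    print(a,y,f(P).round(3),((proj(im,f(P))[0]-[240,130])*4).round())
"
```

```text
250 205 0.25 [0.629 0.104 0.25 ]
250 205 0.35 [0.606 0.094 0.35 ]
250 205 0.45 [0.583 0.084 0.45 ]
100 268 0.25 [0.579 0.209 0.25 ]
100 268 0.35 [0.56  0.191 0.35 ]
100 268 0.45 [0.541 0.173 0.45 ]
325 365 0.25 [0.513 0.045 0.25 ]
325 365 0.35 [0.5  0.04 0.35]
325 365 0.45 [0.486 0.034 0.45 ]
0.12 [322. 190.]
0.15 [321. 152.]
0.18 [320. 112.]
0.2 [319.  85.]
0.22 [319.  57.]
1.57 -0.142 [[ 0.648 -0.074  0.255]] [415. 154.]
1.57 0.142 [[0.588 0.203 0.255]] [282.   8.]
1.75 -0.142 [[ 0.677 -0.068  0.252]] [452. 151.]
1.75 0.142 [[0.616 0.209 0.252]] [315.   7.]
1.95 -0.142 [[ 0.707 -0.062  0.243]] [490. 157.]
1.95 0.142 [[0.647 0.216 0.243]] [349.  13.]
```

The lid is leaning at about 1.68 rad and the wrist comes close to it. I'll place the cup about 24 mm toward the front, still within tolerance.

```bash
python3 -m jog '[[12,0,-2,0],[22,5,-4,0],[22,25,-4,0],[22,45,-4,0],[22,60,-4,0]]'; python3 -m jog '[[0,8,0,0],[0,16,0,0],[0,23,0,0],[0,26,0,0],[0,26,0,0]]';python3 -c "
from h import *
st();snap('side','s5',(240,100,380,250),4)"
```

```text
time_s: 4.9
tool_pos: [0.4945, 0.109, 0.0591]
eef_rot: [-0.076, 0.076, -0.703, 0.703]
force: [0.2, 0.8, 0.9]
width: 0.0518
time_s: 5.4
tool_pos: [0.4951, 0.1093, 0.0332]
eef_rot: [0.076, -0.076, 0.703, -0.703]
force: [-0.6, -1.4, 0.1]
width: 0.0526
t 5.4 p [0.4951 0.1093 0.0332] F [-0.6 -1.4  0.1] w 0.0526
[[-0.977 -0.     0.213]
 [-0.213  0.    -0.977]
 [ 0.    -1.    -0.   ]]
q [-0.027  0.52  -0.304  2.032  0.257  0.625 -1.859]
```

View pics/s5.png

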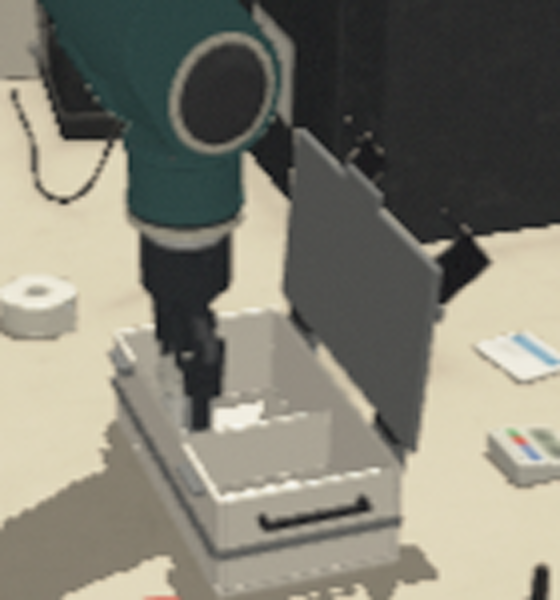

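```bash
python3 -m jog '[[0,2,0,0],[0,3,0,0],[0,4,0,0],[0,5,0,0],[0,5,0,0]]'
```

```text
time_s: 5.95
tool_pos: [0.4951, 0.1093, 0.0282]
eef_rot: [0.076, -0.076, 0.703, -0.703]
force: [0.5, -0.5, -0.8]
width: 0.0521
```

```bash
python3 -m jog '[[0,1,0,0],[0,2,0,0],[0,3,0,0],[0,4,0,0],[0,4,0,0]]'
```

```text
time_s: 6.45
tool_pos: [0.4963, 0.1101, 0.0254]
eef_rot: [0.077, -0.075, 0.703, -0.703]
force: [-3.2, 2.4, 21.4]
width: 0.0519
```

```bash
python3 -m jog '[[0,-2,0,0],[0,-3,0,0],[0,-3,0,0],[0,-3,0,0],[0,-3,0,0]]' 0.85; python3 -m jog '[[0,-15,0,0],[0,-45,0,0],[0,-80,0,0],[0,-120,0,0],[0,-160,0,0]]' ;python3 -c "
from h import *
st();snap('side','s6',(240,100,380,250),4)"
```

```text
time_s: 6.95
tool_pos: [0.4955, 0.1074, 0.0272]
eef_rot: [-0.075, 0.075, -0.702, 0.704]
force: [2.9, -11.9, 2.2]
width: 0.0727
time_s: 7.45
tool_pos: [0.4948, 0.1092, 0.1887]
eef_rot: [0.076, -0.076, 0.703, -0.703]
force: [1.0, -0.8, 0.0]
width: 0.0725
t 7.45 p [0.4948 0.1092 0.1887] F [ 1.  -0.8  0. ] w 0.0725
[[-0.977 -0.001  0.213]
 [-0.213  0.    -0.977]
 [ 0.001 -1.    -0.   ]]
q [ 0.05   0.278 -0.382  1.937  0.126  0.95  -1.747]
```

View pics/s6.png

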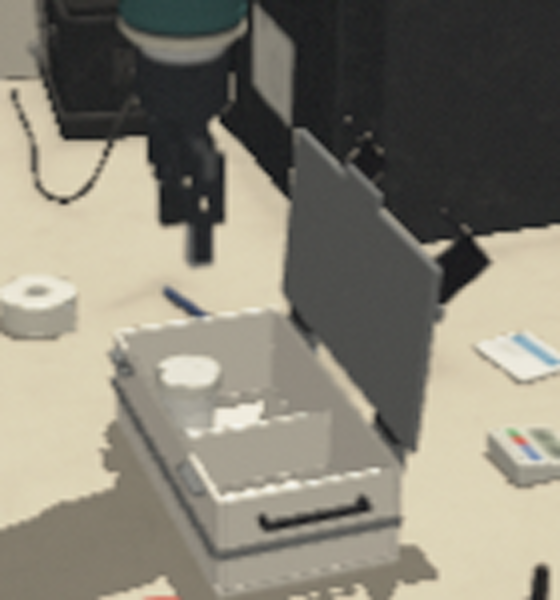

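```bash
python3 -c "
from h import *
im=np.load('pics/s6.npz')
P=ray(im,240+189/4,100+371/4,.077);r=R.from_euler('z',.215)
print(P,r.inv().apply(P-[.539,.047,0]))
to([.591,-.333,.16])"
```

```text
[0.5004413  0.11329491 0.077     ] [-0.02352709  0.07299496  0.077     ]
t 7.5 p [0.4973 0.11   0.1948] F [ 4.6  1.1 10.3] w 0.0727
[[-0.977  0.007  0.213]
 [-0.213  0.001 -0.977]
 [-0.007 -1.     0.   ]]
q [ 0.051  0.271 -0.383  1.93   0.124  0.956 -1.746]
tool shift mm [  3.2  34.8 452.8]
```

```bash
python3 -m jog '[[0,0,40,0],[0,0,85,0],[0,0,130,0],[0,0,175,0],[0,0,220,0]]' 1; python3 -m jog '[[1,5,45,0],[2,10,90,0],[3,15,135,0],[3,20,180,0],[3,20,220,0]]';python3 -c "
from h import *
to([.591,-.333,.02])"
```

```text
time_s: 8.0
tool_pos: [0.5421, -0.1076, 0.1873]
eef_rot: [-0.076, 0.076, -0.703, 0.703]
force: [1.1, 0.6, 0.2]
width: 0.0852
time_s: 8.5
tool_pos: [0.5855, -0.3236, 0.1662]
eef_rot: [0.075, -0.076, 0.703, -0.703]
force: [0.5, 0.9, -1.2]
width: 0.0855
t 8.5 p [ 0.5855 -0.3236  0.1662] F [ 0.5  0.9 -1.2] w 0.0855
[[-0.977 -0.001  0.212]
 [-0.212  0.    -0.977]
 [ 0.001 -1.    -0.001]]
q [ 0.587  0.564 -0.184  1.547  0.114  1.042 -0.983]
tool shift mm [ -3.5 146.2  10.5]
```

```bash
python3 -m jog '[[-3,25,10,0],[-3,60,10,0],[-3,95,10,0],[-3,125,10,0],[-3,145,10,0]]'; python3 -m jog '[[0,0,0,0],[0,0,0,0],[0,0,0,0],[0,0,0,0],[0,0,0,0]]' 0 30; python3 -m jog '[[0,-15,0,0],[0,-40,0,0],[0,-70,0,0],[0,-110,0,0],[0,-150,0,0]]';  python3 -c "
from h import *
to([.554-.032,-.02,.18]); snap('side','s7',(250,150,410,300),4)"
```

```text
time_s: 9.0
tool_pos: [0.59, -0.3299, 0.0195]
eef_rot: [0.075, -0.077, 0.704, -0.702]
force: [-0.1, 0.1, -0.2]
width: 0.0853
time_s: 9.5
tool_pos: [0.5917, -0.3308, 0.0235]
eef_rot: [-0.076, 0.075, -0.703, 0.703]
force: [0.2, 0.2, 5.6]
width: 0.0522
time_s: 10.0
tool_pos: [0.5909, -0.3302, 0.1749]
eef_rot: [-0.076, 0.076, -0.703, 0.703]
force: [0.5, -0.6, -0.2]
width: 0.0522
t 10.0 p [ 0.5909 -0.3302  0.1749] F [ 0.5 -0.6 -0.2] w 0.0522
[[-0.977  0.     0.213]
 [-0.213 -0.    -0.977]
 [-0.    -1.     0.   ]]
q [ 0.592  0.569 -0.184  1.519  0.113  1.065 -0.975]
tool shift mm [   1.1   -5.1 -317.8]
```

View pics/s7.png

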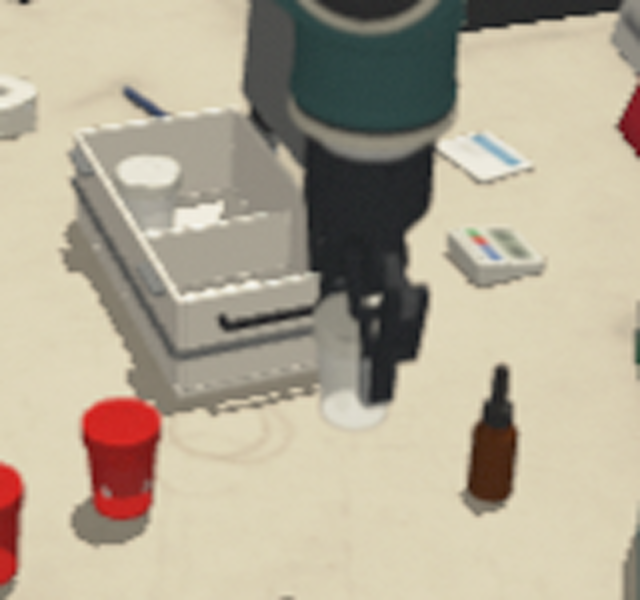

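```bash
python3 -m jog '[[0,-3,-35,0],[0,-5,-80,0],[0,-5,-125,0],[0,-5,-170,0],[0,-5,-215,0]]'; python3 -m jog '[[0,0,-40,0],[0,0,-75,0],[0,20,-93,0],[0,40,-96,0],[0,60,-96,0]]';python3 -c "
from h import *
to([.5243,-.0263,.033]);snap('side','s8',(250,130,390,270),4)"
```

```text
time_s: 10.55
tool_pos: [0.5447, -0.1187, 0.1784]
eef_rot: [-0.076, 0.075, -0.703, 0.703]
force: [0.9, 0.0, -1.0]
width: 0.0527
time_s: 11.05
tool_pos: [0.525, -0.0256, 0.1178]
eef_rot: [-0.077, 0.076, -0.703, 0.703]
force: [0.5, -1.0, 0.6]
width: 0.0525
t 11.05 p [ 0.525  -0.0256  0.1178] F [ 0.5 -1.   0.6] w 0.0525
[[-0.977  0.002  0.215]
 [-0.215 -0.    -0.977]
 [-0.001 -1.     0.   ]]
q [ 0.223  0.399 -0.281  1.952  0.15   0.808 -1.496]
tool shift mm [ 0.9 84.8  0.5]
```

View pics/s8.png

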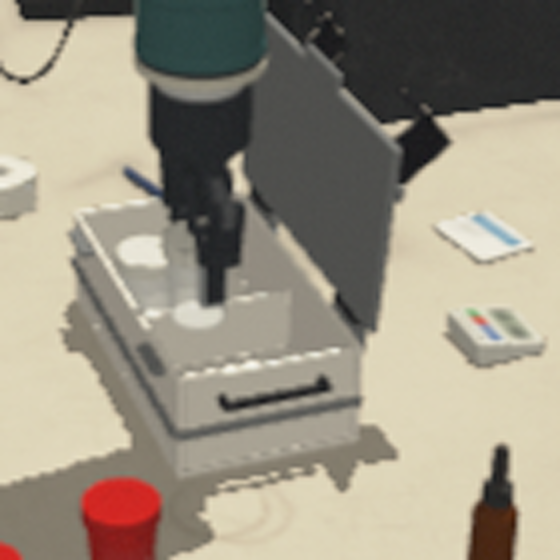

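```bash
python3 -c "
from h import *
im=np.load('pics/s8.npz')
P=ray(im,250+198/4,130+313/4,.096);r=R.from_euler('z',.215)
print(P,r.inv().apply(P-[.539,.047,0]))"; python3 -m jog '[[0,20,0,0],[0,40,0,0],[0,60,0,0],[0,75,0,0],[0,84,0,0]]'; python3 -m jog '[[0,1,0,0],[0,3,0,0],[0,5,0,0],[0,6,0,0],[0,6,0,0]]'
```

```text
[ 0.52759591 -0.0206175   0.096     ] [-0.02556755 -0.06362767  0.096     ]
time_s: 11.6
tool_pos: [0.5248, -0.0266, 0.0329]
eef_rot: [-0.076, 0.076, -0.703, 0.703]
force: [-0.8, 0.3, -0.4]
width: 0.0526
time_s: 12.1
tool_pos: [0.5257, -0.0265, 0.0283]
eef_rot: [-0.076, 0.075, -0.703, 0.703]
force: [-1.7, -0.1, 10.7]
width: 0.0522
```

```bash
python3 -m jog '[[0,-1,0,0],[0,-1,0,0],[0,-1,0,0],[0,-1,0,0],[0,-1,0,0]]' 0.85; python3 -m jog '[[0,-15,0,0],[0,-45,0,0],[0,-80,0,0],[0,-120,0,0],[0,-160,0,0]]' ;python3 -c "
from h import *
st();snap('side','s9',(240,100,380,250),4)"
```

```text
time_s: 12.6
tool_pos: [0.5239, -0.023, 0.0283]
eef_rot: [0.077, -0.077, 0.704, -0.702]
force: [-7.6, 21.2, 2.8]
width: 0.0721
time_s: 13.1
tool_pos: [0.5245, -0.0265, 0.1902]
eef_rot: [0.076, -0.076, 0.703, -0.703]
force: [-0.2, -0.2, -0.4]
width: 0.0727
t 13.1 p [ 0.5245 -0.0265  0.1902] F [-0.2 -0.2 -0.4] w 0.0727
[[-0.977  0.     0.213]
 [-0.213  0.    -0.977]
 [-0.    -1.    -0.   ]]
q [ 0.248  0.301 -0.303  1.895  0.108  0.961 -1.46 ]
```

View pics/s9.png

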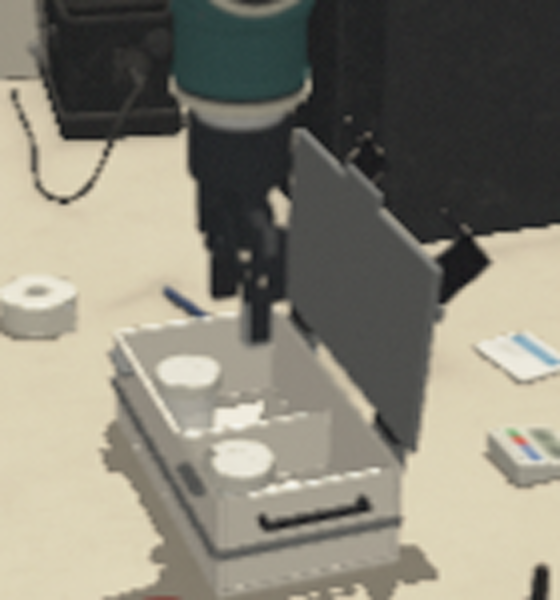

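Both cups are standing, lids at about (189,371) and (241,460). I'll check their local positions and look from above.

```bash
python3 -c "
from h import *
im=np.load('pics/s9.npz');r=R.from_euler('z',.215)
for u,v in((189,371),(241,460)):
  P=ray(im,240+u/4,100+v/4,.077);print(P,r.inv().apply(P-[.539,.047,0]))
from ov import carr
f=carr(.539,.047,.215)
for a in(1.6,1.68,1.75):
  for y in(-.142,.142): 
    P=[.081-.163*np.cos(a),y,.092+.163*np.sin(a)]
    print(a,y,((proj(im,f(P))[0]-[240,100])*4).round())
a=1.68
for rr in (.15,.174): print(rr,f([.081-rr*np.cos(a),0,.092+rr*np.sin(a)]))
to(f([.20,0,.33])[0])"
```

```text
[0.5004413  0.11329491 0.077     ] [-0.02352709  0.07299496  0.077     ]
[ 0.52903021 -0.02986243  0.077     ] [-0.02613865 -0.07296575  0.077     ]
1.6 -0.142 [421. 273.]
1.6 0.142 [288. 128.]
1.68 -0.142 [438. 272.]
1.68 0.142 [302. 127.]
1.75 -0.142 [452. 271.]
1.75 0.142 [315. 127.]
0.15 [[0.63410671 0.06776895 0.24110648]]
0.174 [[0.63666217 0.068327   0.26496352]]
t 13.15 p [ 0.5272 -0.0264  0.1965] F [ 4.4 -0.1  8.5] w 0.0729
[[-0.977  0.008  0.213]
 [-0.213 -0.001 -0.977]
 [-0.007 -1.     0.002]]
q [ 0.248  0.294 -0.304  1.888  0.106  0.967 -1.459]
tool shift mm [-228.2 -132.   -69. ]
```

```bash
python3 -m jog '[[0,-35,-10,0],[0,-75,-30,0],[0,-115,-50,0],[-25,-122,-69,0],[-60,-122,-69,0]]' 0; python3 -m jog '[[-35,0,0,0],[-70,0,0,0],[-100,0,0,0],[-115,0,0,0],[-115,0,0,0]]';python3 -c "
from h import *
to([.6807,.0779,.235]);snap('side','s10',(240,50,400,200),4);snap('top','t10',(220,120,380,270),4)"
```

```text
time_s: 13.65
tool_pos: [0.5691, 0.0563, 0.3136]
eef_rot: [-0.078, 0.075, -0.703, 0.703]
force: [-0.7, 0.1, 0.7]
width: 0.0007
time_s: 14.15
tool_pos: [0.6821, 0.0786, 0.3094]
eef_rot: [0.076, -0.076, 0.703, -0.703]
force: [-0.4, -0.1, -0.9]
width: -0.0004
t 14.15 p [0.6821 0.0786 0.3094] F [-0.4 -0.1 -0.9] w -0.0004
[[-0.977 -0.001  0.213]
 [-0.213  0.    -0.977]
 [ 0.001 -1.    -0.001]]
q [ 0.066  0.5   -0.342  1.334  0.165  1.336 -1.631]
tool shift mm [ 1.5 74.4  0.4]
```

View pics/s10.png

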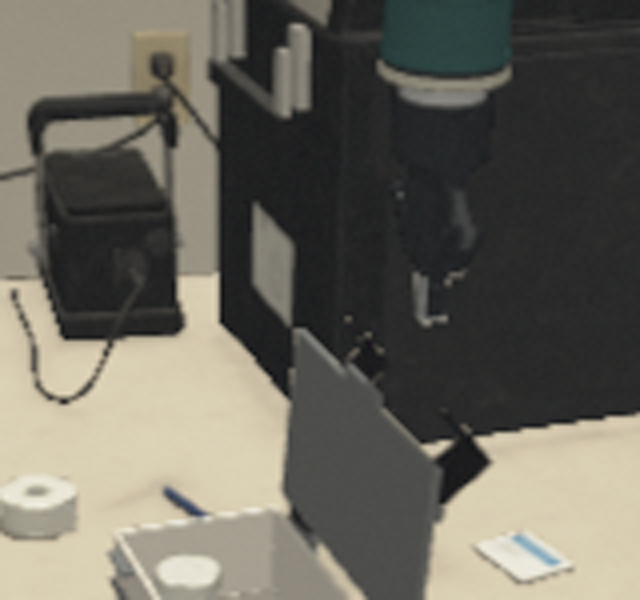

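View pics/t10.png

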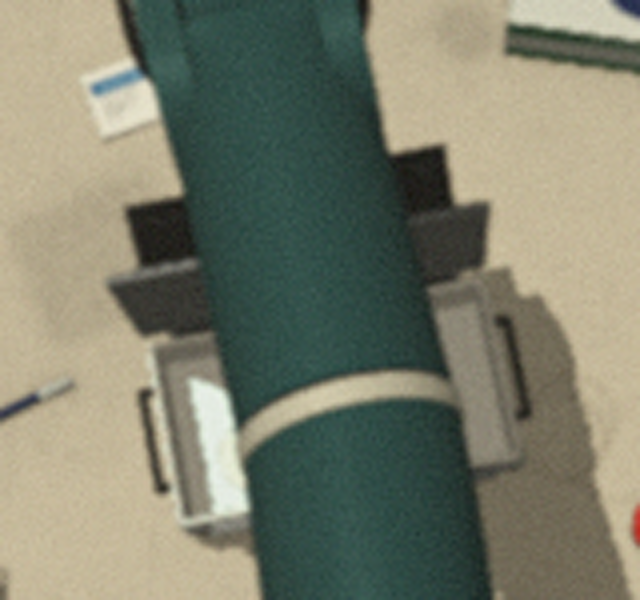

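```bash
python3 -m jog '[[0,20,0,0],[0,45,0,0],[0,63,0,0],[5,68,0,0],[18,68,0,0]]' - 60; python3 -m jog '[[8,0,0,0],[15,0,0,0],[22,0,0,0],[28,0,0,0],[34,1,0,0]]';python3 -c "
from h import *
s,r=st();print(R.from_euler('z',.215).inv().apply(np.array(s['tool_pos'])-[.539,.047,0]));snap('side','s11',(240,50,400,200),4)"
```

```text
time_s: 14.75
tool_pos: [0.6628, 0.0741, 0.242]
eef_rot: [0.076, -0.076, 0.703, -0.703]
force: [0.7, 0.7, 0.1]
width: -0.0003
time_s: 15.25
tool_pos: [0.6302, 0.0671, 0.2418]
eef_rot: [0.076, -0.075, 0.703, -0.703]
force: [2.5, -0.1, 2.2]
width: 0.0002
t 15.25 p [0.6302 0.0671 0.2418] F [ 2.5 -0.1  2.2] w 0.0002
[[-0.977  0.001  0.213]
 [-0.213  0.    -0.977]
 [-0.001 -1.     0.   ]]
q [ 0.101  0.445 -0.347  1.57   0.161  1.153 -1.636]
[9.33891050e-02 1.39984489e-04 2.41795278e-01]
```

View pics/s11.png

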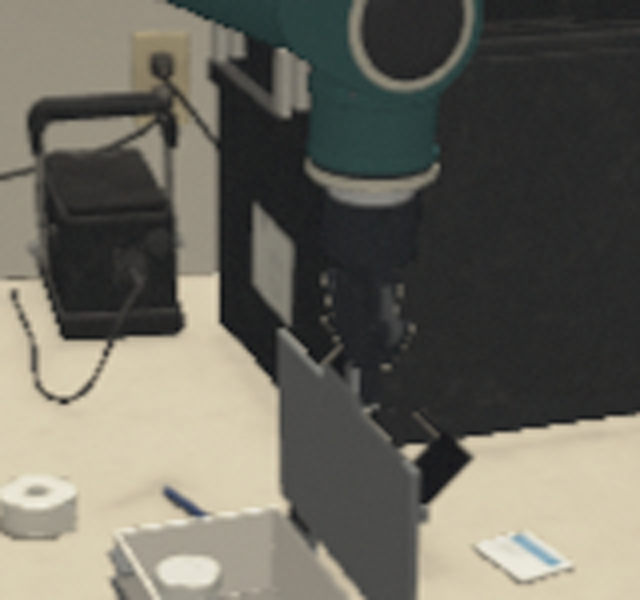

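```bash
python3 -m jog '[[19,1,0,0],[38,5,0,0],[59,12,0,0],[79,22,0,0],[97,35,0,0]]'; python3 -c "
from h import *
s,r=st();print(R.from_euler('z',.215).inv().apply(np.array(s['tool_pos'])-[.539,.047,0]));snap('side','s12',(240,80,400,230),4)"
```

```text
time_s: 15.8
tool_pos: [0.5348, 0.0461, 0.2062]
eef_rot: [-0.076, 0.076, -0.703, 0.703]
force: [1.9, -0.8, 0.0]
width: 0.0002
t 15.8 p [0.5348 0.0461 0.2062] F [ 1.9 -0.8  0. ] w 0.0002
[[-0.977  0.     0.213]
 [-0.213 -0.    -0.977]
 [-0.    -1.     0.   ]]
q [ 0.157  0.308 -0.36   1.851  0.127  1.005 -1.611]
[-4.33215345e-03  6.83067020e-05  2.06174859e-01]
```

View pics/s12.png

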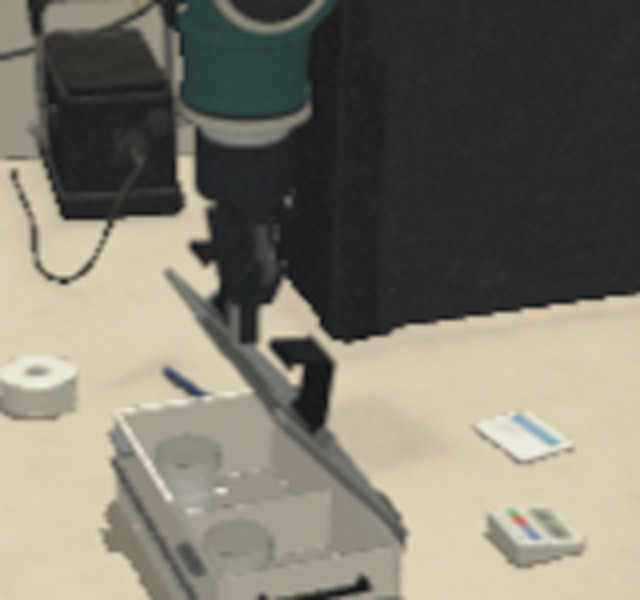

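```bash
python3 -m jog '[[16,15,0,0],[30,32,0,0],[40,52,0,0],[48,73,0,0],[53,94,0,0]]'; python3 -m jog '[[1,6,0,0],[2,11,0,0],[2,14,0,0],[2,17,0,0],[2,19,0,0]]';python3 -c "
from h import *
s,r=st();print(R.from_euler('z',.215).inv().apply(np.array(s['tool_pos'])-[.539,.047,0]));snap('side','s13',(240,100,380,250),4)"
```

```text
time_s: 16.35
tool_pos: [0.4831, 0.035, 0.1115]
eef_rot: [-0.076, 0.076, -0.703, 0.703]
force: [1.6, -0.2, 0.5]
width: 0.0
time_s: 16.85
tool_pos: [0.4826, 0.0348, 0.0953]
eef_rot: [-0.076, 0.075, -0.703, 0.703]
force: [-26.0, -3.0, 77.9]
width: 0.0002
t 16.85 p [0.4826 0.0348 0.0953] F [-26.   -3.   77.9] w 0.0002
[[-0.977  0.001  0.213]
 [-0.213 -0.001 -0.977]
 [-0.001 -1.     0.001]]
q [ 0.15   0.378 -0.336  2.063  0.185  0.728 -1.659]
[-0.05766167  0.00011535  0.09526099]
```

View pics/s13.png

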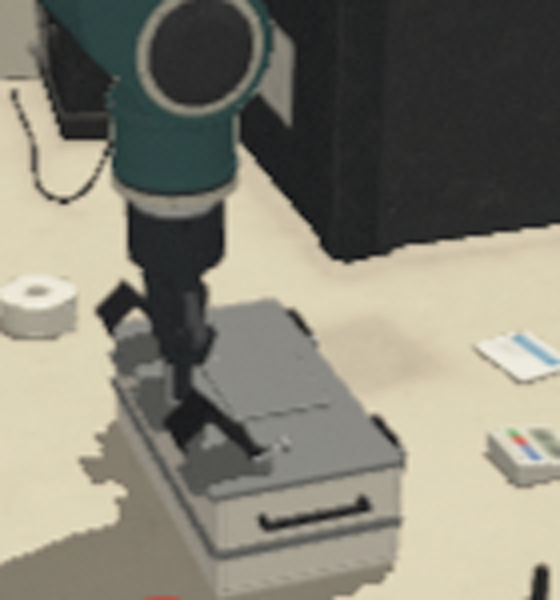

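The lid is shut with both clips up. The 78 N reading came from pressing on the stop, so I'll back off straight away and go above the left clip.

```bash
python3 -m jog '[[0,-10,0,0],[0,-40,0,0],[0,-80,0,0],[0,-100,-20,0],[0,-100,-55,0]]'; python3 -m jog '[[0,0,-20,0],[0,0,-35,0],[0,0,-40,0],[0,0,-40,0],[0,0,-40,0]]';python3 -c "
from h import *
s,r=st();print(R.from_euler('z',.215).inv().apply(np.array(s['tool_pos'])-[.539,.047,0]));snap('side','s14',(240,100,380,250),4)"
```

```text
time_s: 17.4
tool_pos: [0.472, 0.0877, 0.1966]
eef_rot: [-0.076, 0.073, -0.703, 0.703]
force: [0.0, 0.7, -0.2]
width: 0.0
time_s: 17.9
tool_pos: [0.4618, 0.1267, 0.1934]
eef_rot: [-0.076, 0.076, -0.703, 0.703]
force: [1.0, 0.0, -0.0]
width: 0.0
t 17.9 p [0.4618 0.1267 0.1934] F [ 1.  0. -0.] w 0.0
[[-0.977  0.     0.212]
 [-0.212 -0.    -0.977]
 [-0.    -1.     0.   ]]
q [ 0.05   0.226 -0.431  1.995  0.116  0.944 -1.796]
[-0.05837974  0.09436937  0.19335132]
```

View pics/s14.png

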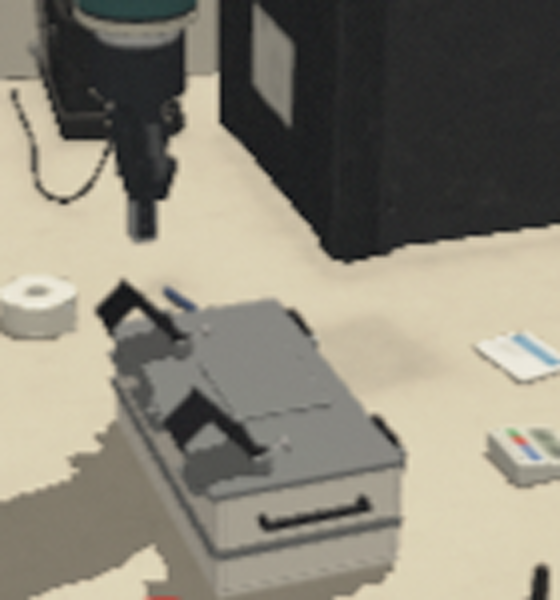

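The side view shows the lid shut flat, both clips up, and the fingertip above the left clip at (142,235).

```bash
python3 -m jog '[[0,20,0,0],[0,38,0,0],[0,46,0,0],[0,52,0,0],[0,58,0,0]]'; python3 -m jog '[[0,4,0,0],[0,8,0,0],[0,12,0,0],[0,15,0,0],[0,18,0,0]]'
```

```text
time_s: 18.45
tool_pos: [0.4622, 0.1274, 0.1356]
eef_rot: [0.076, -0.075, 0.703, -0.703]
force: [0.0, -0.5, 5.1]
width: -0.0
time_s: 18.95
tool_pos: [0.4614, 0.1275, 0.117]
eef_rot: [0.076, -0.076, 0.703, -0.703]
force: [0.2, -0.1, -0.2]
width: 0.0001
```

```bash
python3 -m jog '[[0,-25,0,0],[0,-55,0,0],[0,-76,10,0],[0,-76,45,0],[0,-76,85,0]]'; python3 -m jog '[[0,0,40,0],[0,0,75,0],[0,0,95,0],[0,0,104,0],[0,0,104,0]]';python3 -c "
from h import *
s,r=st();print(R.from_euler('z',.215).inv().apply(np.array(s['tool_pos'])-[.539,.047,0]));snap('side','s15',(240,100,380,250),4)"
```

```text
time_s: 19.45
tool_pos: [0.48, 0.0443, 0.194]
eef_rot: [0.077, -0.076, 0.703, -0.703]
force: [0.8, -1.0, -0.4]
width: -0.0
time_s: 19.95
tool_pos: [0.5018, -0.0576, 0.193]
eef_rot: [0.075, -0.076, 0.703, -0.703]
force: [0.2, -0.4, 0.6]
width: 0.0002
t 19.95 p [ 0.5018 -0.0576  0.193 ] F [ 0.2 -0.4  0.6] w 0.0002
[[-0.977 -0.     0.212]
 [-0.212  0.    -0.977]
 [ 0.    -1.    -0.   ]]
q [ 0.323  0.263 -0.312  1.938  0.098  0.955 -1.393]
[-0.05867604 -0.09428597  0.19302964]
```

View pics/s15.png

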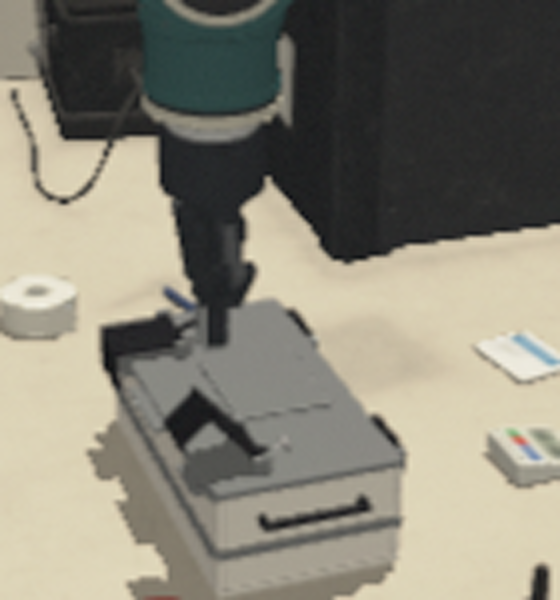

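The left clip is flat and the hand is over the right clip. I'll press it the same way.

```bash
python3 -m jog '[[0,20,0,0],[0,38,0,0],[0,46,0,0],[0,52,0,0],[0,58,0,0]]'; python3 -m jog '[[0,4,0,0],[0,8,0,0],[0,12,0,0],[0,15,0,0],[0,18,0,0]]';  python3 -m jog '[[0,-25,0,0],[0,-60,0,0],[0,-100,0,0],[0,-140,0,0],[0,-170,0,0]]'; python3 -m jog '[[10,0,40,0],[20,0,85,0],[30,0,130,0],[35,0,175,0],[35,0,215,0]]'; python3 -c "
from h import *
st();snap('side','s16',(240,120,380,270),4);snap('top','t16')"
```

```text
time_s: 20.5
tool_pos: [0.5024, -0.0564, 0.1356]
eef_rot: [0.077, -0.076, 0.703, -0.703]
force: [0.6, 0.4, 4.5]
width: -0.0
time_s: 21.0
tool_pos: [0.5017, -0.0572, 0.1169]
eef_rot: [0.076, -0.076, 0.703, -0.703]
force: [0.7, 0.3, 0.5]
width: 0.0
time_s: 21.5
tool_pos: [0.502, -0.0571, 0.2897]
eef_rot: [-0.076, 0.075, -0.703, 0.703]
force: [0.3, -0.8, -0.7]
width: 0.0003
time_s: 22.0
tool_pos: [0.5128, -0.2773, 0.2872]
eef_rot: [-0.075, 0.075, -0.703, 0.703]
force: [0.6, -0.4, -0.0]
width: -0.0004
t 22.0 p [ 0.5128 -0.2773  0.2872] F [ 0.6 -0.4 -0. ] w -0.0004
[[-0.977 -0.     0.212]
 [-0.212 -0.001 -0.977]
 [ 0.    -1.     0.   ]]
q [ 0.582  0.301 -0.174  1.651  0.056  1.195 -0.962]
```

View pics/s16.png

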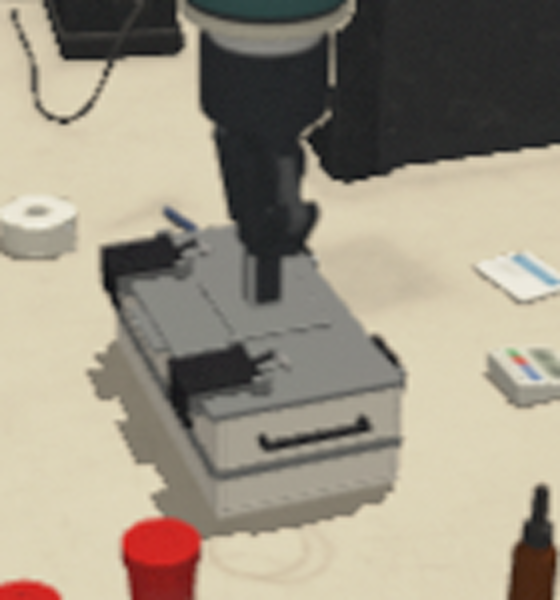

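View pics/t16.png

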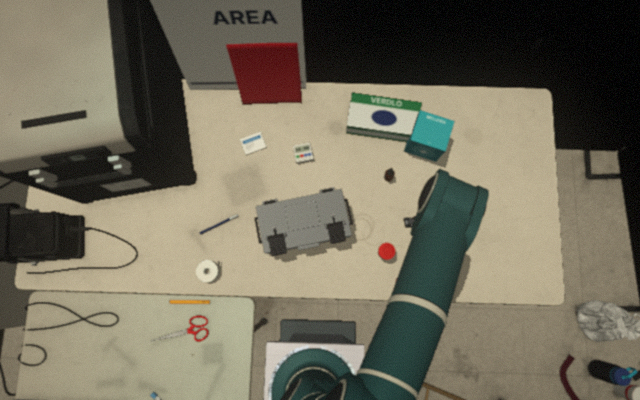

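The side view shows the lid shut with both clips flat at (145,255) and (212,370). In the top view the bystanders sit at the same pixels as at the start and the arm is clear, so I'm handing in.

```bash
python3 -m jog '[[0,0,0,0],[0,0,0,0],[0,0,0,0],[0,0,0,0],[0,0,0,0]]'; python3 -c "
from h import *
order.job_done()"
```

```text
time_s: 22.6
tool_pos: [0.5136, -0.2742, 0.2875]
eef_rot: [-0.076, 0.076, -0.703, 0.703]
force: [0.2, 0.5, -0.2]
width: -0.0001
the job is handed in; nothing more can be done
```

The job is handed in at 22.6 s. Each white cup stands upright in its own compartment, the lid is shut, and both clips are pressed flat. No verdict was reported.

**Last checks**
- **Cups:** measured before the lid closed, both were about 25 mm front of their compartment centres and 5 mm to the side, within tolerance. I could not see them once the lid was shut.
- **Lid and clips:** the final pictures show the lid shut and both clips flat. It was fully shut with both clips still up before I pressed them.
- **Bystanders:** the dropper bottle, label roll and bench timer are at the same picture positions as at the start. The red cups were left alone, though the arm hid two of them in the last top view.
- **Arm:** clear of everything, with about zero force.

**Forces higher than intended**
- Closing the lid, the fingertips pressed on its stop with about 78 N of vertical force (82 N total at the wrist). That is under the 120 N wrist limit, and I backed off at once. The 40 N limit applies to the arm and gripper body, and only the fingertips were pressing.
- Setting the first cup down reached 21 N at the wrist. Opening the fingers inside the compartments gave sideways forces of about 12 and 21 N, probably from the finger backs touching the walls.

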